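# Level the hinged scale stand

### The job

Level this little hinged stand for the kitchen scale: press the yellow spirit level fully down into its clips, and turn the black knob of the levelling foot so that, while the level is held pressed down and the stand sits firmly on its foot, the bubble stands centred between the two black lines. The bubble only reads true while you press; the job finishes with the gripper still pressing down on the red pad of the level, not letting go. Leave the mug, onion, food tin and salt shaker where they stand.

Things in the scene. Friction and masses are not known exactly. Their poses are not given: they have to be found in the camera images.
- stand: fixed steel base plate of the stand, 110 x 270 x 10 mm, screwed down, with a hinge bracket near its -y end. Origin: underside, 5 mm to the -y side of the plate's middle; z up. In its frame the hinge axis is parallel to x, at y = -100 mm, z = 50 mm, and the foot screw stands at y = +100 mm
- board: wooden board 90 x 255 x 14 mm, hinged near its right-hand (-y) end. Origin on the hinge axis, y along the board to the knob, z up, top face at z = 7 mm. A spring lifts the +y end about 0.04 rad, so the foot hangs free, 4 to 12 mm above its shim; pressed on the red pad it sinks against the spring (2 to 4 N) until the foot meets its shim, then it is rigid. The stand is level when y is level
- level: yellow spirit level, 28 x 145 x 20 mm, lying along the board between four black clips, in which it only slides straight down. Origin: centre of its underside. It starts 4 to 5 mm proud of the board and goes home (underside on the board) with about 8 N; it stays where it is pushed. Its green vial is seen from above
- press_pad (a point): centre of the upper face of the red square pad (22 x 22 mm) on the level's end nearest the knob, 143 mm from the hinge axis: the place to press. In the board's frame its z is about 32 mm proud and 27 mm fully home
- bubble (a joint): place of the pale bubble (15 mm long) along the vial, m: 0 = centred between the two black lines (22 mm apart), + towards the knob (knob end too high), - towards the hinge (knob end too low). 10 mm per degree of tilt (0.573 m per rad); takes 1.5 s to settle. Centre: 68 mm from the pad, towards the hinge
- knob_top (a point): centre of the flat top of the black fluted knob, 40 mm across, 32 mm tall, 57 mm from the pad; grip it across any diameter, about 14 mm below its top (its underside is 27 mm above the board's top face, a little above the level). It rises and sinks with the board, 4 to 12 mm between free and pressed
- knob (a joint): angle of the knob, rad, + clockwise from above. Clockwise screws the foot out downwards and raises the knob end of the pressed board: 12 mm per turn (1.91 mm per rad), 200 mm from the hinge, so 0.0095 rad of tilt per rad. Starts within +-0.5, stops at +-3, turns with about 0.1 N m, stays where left. To level the stand it needs 1.1 to 2.3 rad, either way
- foot: steel foot screw with a rubber end, under the knob; origin on the screw axis at mid-thickness of the board
- shim_thin: round steel shim, 36 mm across, 3.0 mm thick, fixed on the base plate either under the foot or, as a spare, at the middle of the base plate; origin centre of its underside
- shim_thick: round copper shim, 36 mm across, 9.4 mm thick, fixed in the other of those two places; origin centre of its underside. With the knob at 0 the board is level on a shim of 6.2 mm: on the thin one the knob end is too low, on the thick one too high
- mug: white mug with blue dots, 90 x 120 x 93 mm, a bystander; origin centre of its underside
- onion: red onion, about 70 mm, a bystander; origin centre of its underside
- tomato_tin: tall food tin, 75 mm across, 110 mm tall, a bystander; origin centre of its underside
- salt: small glass salt shaker, 44 mm across, 90 mm tall, a bystander; origin centre of its underside

How it is judged:
By the outcome, as a careful person would: the job done as asked, in the order asked, and still so for the second after the job is handed in, while the arm keeps its last pose, push and grip.
It also fails if it takes over 72 s, if anything falls off the work surface, if the arm or the gripper's body presses on something with over 40 N, if the wrist force passes 120 N, or if a joint passes its speed limit or range.

### The arm

A 6-joint arm with a two-finger parallel gripper is mounted at the origin on a cart in front of the work surface, level with it; the furniture and walls round the work are solid. World frame = base frame: x ahead of the robot, y to its left, z up, the work surface at z = 0. Lengths are in m, angles in rad, forces in N, time in s.
With the tool pointing down it reaches from about 0.3 to 0.75 m from the base axis. Payload 8.5 kg.
Tool frame: the origin (TCP) lies at the very end of the fingers, on their centre line; the grasp point (between the pads) lies 19 mm behind it; z points along the fingers, y is the line along which they close (so a half turn about z gives the same grasp; the last joint's range is limited). The gripper opens to 85 mm and grips with 20 to 120 N. Pads are 22 mm wide; open, the fingers measure 114 mm over their backs; the gripper's body (76 mm by 85 mm) begins 54 mm behind the grasp point. The pads swing forward as they close: fully open they stand 13 mm farther back than shut.
Start: joints at [-1.333, 0.381, 1.297, -0, 1.464, -0.215], TCP at [0.241, -0.495, 0.231] pointing down, gripper open.
Joint ranges: [-3.11, 3.11], [-0.89, 2.33], [0.22, 2.48], [-1.42, 4.56], [0.17, 2.85], [-2.88, 2.88]. Speed limits (rad/s): [2.39, 2.39, 3.14, 3.14, 3.14, 3.14].

### API

Orientations are given as a unit quaternion [x, y, z, w].
In Python, from station import * gives the robot as it stands. The module is installed in compiled form; this text tells all that it offers.
- The arm moves only by the shell command python3 -m creep 'ROWS' [FORCE]. ROWS is text: rows parted by semicolons, each of 7 numbers parted by spaces: the shift along the tool's x, y, z normalised to -1 to 1, where 1 is 20 mm, then the turn, a rotation vector about the tool's x, y, z normalised to -1 to 1, where 1 is 6 degrees, then the opening, from 0 (shut) to 1 (fully open). A call has exactly 8 rows; each row shifts and turns the commanded pose from where the row before left it, along the tool's axes as they then stand; what a row does not reach is not made up. A row lasts 1/8 s, in which the tool goes at most 62.5 mm and 10.7 degrees, less where a joint would pass 70% of its speed; a pose out of reach is approached as far as the arm can. A call with a number of a shift or a turn outside -1 to 1 is refused whole. A call with a gripper value outside its range is refused whole. The fingers move at their own pace and stop on an object; FORCE is the grip in N (left out, the last holds). Time passes only in rows, so rows that do not move let the fingers close, or fill a call up. It gives the time, the measured TCP pose, the force, the opening and the grip force at its end, in the units of the state.
- get_obs(): the state, without advancing time (a new reading comes with each control period).
- get_image(name): name is "scene" or "side" or "wrist"; returns a dict with "pixels" (480x640x3 uint8, red, green, blue), "K" (3x3 intrinsics, pixels), "rvec" (rotation vector, rad) and "tvec" (3), from world to camera coordinates, as OpenCV has them; the wrist camera has in their place "T_tool_cam" (4x4, takes a point from camera to tool coordinates, whose origin is the TCP and whose axes are the flange's). Camera axes: x right, y down, z forward; pixel columns grow to the right and rows downward; lengths in m; the calibration is good to about 2 mm. The wrist camera is an equidistant fisheye: a pixel r from the principal point sees the ray r / f radians off the axis. A picture is of the moment at which its call begins: read the wrist's pose just before it. There is no depth.
- close_job(): hands the job in; it is judged then, once.
The state is a dict: "time": time; "q": joint angles; "dq": joint speeds; "joint_torque": joint torques, N m; "position": TCP position; "tcp_rot": TCP orientation; "wrist_force": force on the tool from outside, world axes, zero at the start; "torque": the same for the moment, N m; "gripper_width": finger opening in m; "grip_force": force on a finger pad.
Only numpy, scipy, OpenCV 4.12 (cv2) and the standard library are available. Lean on these libraries where they do the work, as an engineer would, in place of code of your own. Each camera call takes 0.05 s, during which the arm holds its last target. There are 200 camera calls.

## Working session

There is one attempt and no reset: what is moved stays moved. The work goes in short steps, Python scripts to look and compute and a shell command to move; the robot and the scene stay as the last step left them, time stands still between calls to the robot, and variables do not carry over. Pictures are saved under pics/ and viewed, at most 10 in all, crops included, and the job is handed in when it is done.

```bash
mkdir -p pics; cat > h.py <<'E'
from station import *
import numpy as np, cv2
from scipy.spatial.transform import Rotation as R
def ray(im,u,v):
    K=im["K"]; 
    M=cv2.Rodrigues(np.array(im["rvec"],float))[0]; t=np.array(im["tvec"],float).ravel()
    d=M.T@np.linalg.inv(K)@np.array([u,v,1.]); return -M.T@t,d/np.linalg.norm(d)
def onz(im,u,v,z):
    o,d=ray(im,u,v); return o+d*(z-o[2])/d[2]
def wray(im,obs,u,v):
    K=im["K"]; x=(u-K[0,2])/K[0,0]; y=(v-K[1,2])/K[1,1]; r=np.hypot(x,y)
    d=np.array([np.sin(r)*x/max(r,1e-9),np.sin(r)*y/max(r,1e-9),np.cos(r)])
    T=np.array(im["T_tool_cam"]); Rt=R.from_quat(obs["tcp_rot"]).as_matrix()
    return Rt@T[:3,3]+np.array(obs["position"]), Rt@T[:3,:3]@d
def wonz(im,obs,u,v,z):
    o,d=wray(im,obs,u,v); return o+d*(z-o[2])/d[2]
def save(im,n,crop=None,s=1):
    p=im["pixels"]
    if crop: p=p[crop[1]:crop[3],crop[0]:crop[2]]
    cv2.imwrite("pics/"+n,cv2.resize(p,None,fx=s,fy=s,interpolation=cv2.INTER_CUBIC)[...,::-1])
E
python3 - <<'E'
from h import *
o=get_obs(); print({k:np.round(v,3).tolist() for k,v in o.items()})
print(R.from_quat(o["tcp_rot"]).as_matrix().round(3))
for n in ("scene","side"):
    im=get_image(n); save(im,n+"0.png"); print(n,ray(im,320,240))
im=get_image("wrist"); print(im["K"],im["T_tool_cam"])
E
```

```text
{'time': 0.0, 'q': [-1.333, 0.381, 1.298, -0.0, 1.464, -0.215], 'dq': [-0.002, -0.002, 0.0, 0.001, -0.002, -0.0], 'joint_torque': [0.001, -44.846, -23.128, -0.0, 0.005, -0.0], 'position': [0.241, -0.494, 0.231], 'tcp_rot': [0.974, 0.224, -0.0, -0.001], 'wrist_force': [0.453, 0.609, -0.192], 'torque': [-0.005, -0.003, -0.0], 'grip_force': 0.0, 'gripper_width': 0.085}
[[ 0.899  0.438 -0.   ]
 [ 0.438 -0.899  0.002]
 [ 0.    -0.002 -1.   ]]
scene (array([-0.46189266,  0.49493492,  0.58159326]), array([ 0.81837369, -0.41272611, -0.39990205]))
side (array([ 0.51852085, -1.02724754,  0.91011028]), array([-0.03761876,  0.78416578, -0.61941009]))
[[371.64829954   0.         315.09404924]
 [  0.         371.64829954 239.23907343]
 [  0.           0.           1.        ]] [[-1.94397336e-04 -9.54570190e-01 -2.97986099e-01  7.66886672e-02]
 [ 9.99999974e-01 -2.21033585e-04  5.56896463e-05  3.49163850e-04]
 [-1.19024612e-04 -2.97986080e-01  9.54570208e-01 -1.43794966e-01]
 [ 0.00000000e+00  0.00000000e+00  0.00000000e+00  1.00000000e+00]]
```

View pics/scene0.png

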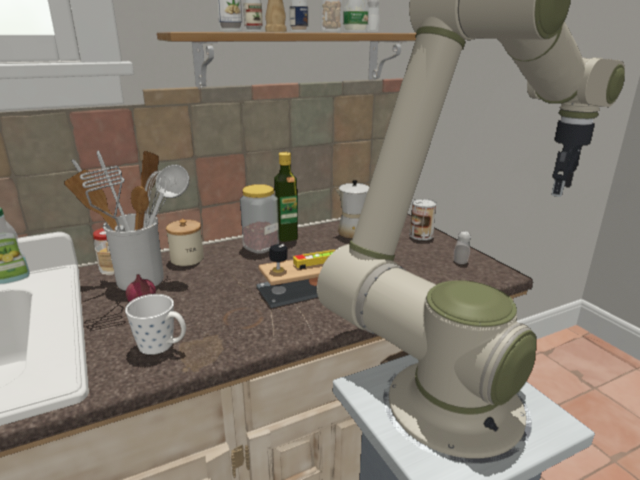

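View pics/side0.png

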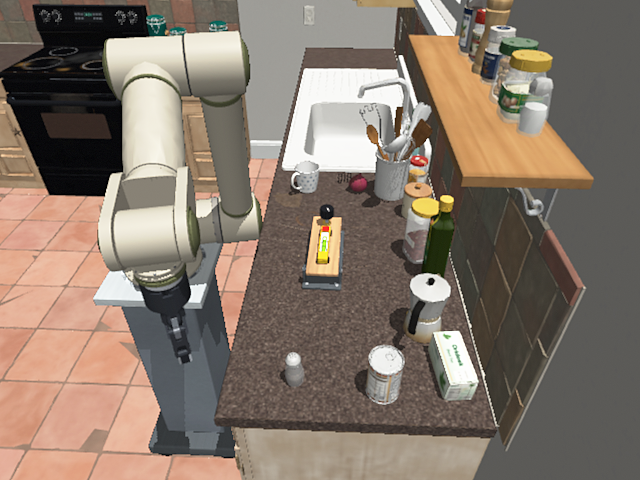

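The scene view shows the stand, with the knob near (279,253) and the red pad near (330,256). The copper shim shows at the plate's middle (315,281), so the steel shim is probably under the foot and the knob should need to go clockwise. In the side view the knob is at (327,211) and the pad at (325,229). The stand runs almost along y.

```bash
python3 - <<'E'
from h import *
im=get_image("side"); p=im["pixels"].astype(int)
sub=np.zeros(p.shape[:2],bool); sub[198:292,295:350]=1
r,g,b=p[...,0],p[...,1],p[...,2]
def big(m):
    n,l,s,c=cv2.connectedComponentsWithStats((m&sub).astype(np.uint8)); i=1+np.argmax(s[1:,4]); return c[i],s[i]
dark=(p.max(2)<45); dark[221:]=0
red=(r>150)&(g<70)&(b<70)
yel=(r>180)&(g>150)&(b<90)
k,ks=big(dark); rd,rs=big(red); y,ys=big(yel)
print(k,ks,rd,rs,y,ys)
# knob center at mid-height z
print("knob",onz(im,*k,0.108),"pad",onz(im,*rd,0.088))
wood=(r>180)&(g>120)&(g<190)&(b>60)&(b<140)
w,ws=big(wood);print("wood",w,ws)
for uv in [(ws[0],ws[1]+ws[3]),(ws[0]+ws[2],ws[1]+ws[3])]: print(onz(im,*uv,.057))
q=get_image("side"); save(q,"side1.png",(285,190,365,300),5)
E
```

```text
[326.18571429 211.93571429] [320 205  13  14 140] [325.39130435 228.43478261] [323 227   6   4  23] [323.17241379 249.53793103] [318 227  13  35 145]
knob [0.48232182 0.12697446 0.108     ] pad [0.48208116 0.06973325 0.088     ]
wood [308.80434783 267.5       ] [306 259  12  15  46]
[ 0.43535254 -0.09867663  0.057     ]
[ 0.46811584 -0.09728842  0.057     ]
```

View pics/side1.png

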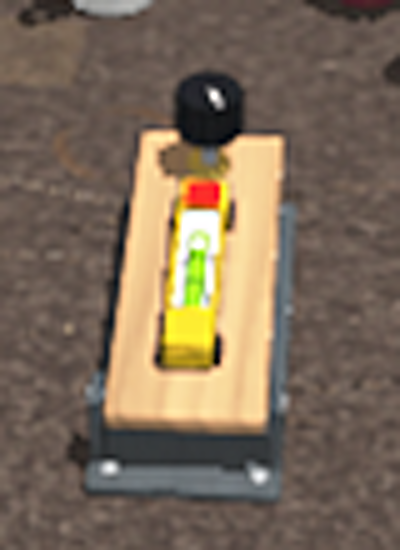

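```bash
python3 -m creep '.967 -.836 0 0 0 0 0;.967 -.836 0 0 0 0 0;.967 -.836 0 0 0 0 0;.967 -.836 0 0 0 0 0;.967 -.836 0 0 0 0 0;.967 -.836 0 0 0 0 0;.967 -.836 0 0 0 0 0;.967 -.836 0 0 0 0 0' 40
python3 -m creep '.967 -.836 0 0 0 0 0;.967 -.836 0 0 0 0 0;.967 -.836 0 0 0 0 0;.967 -.836 0 0 0 0 0;.967 -.836 0 0 0 0 0;.967 -.836 0 0 0 0 0;.967 -.836 0 0 0 0 0;.967 -.836 0 0 0 0 0'
python3 -m creep '.967 -.836 0 0 0 0 0;.967 -.836 0 0 0 0 0;.967 -.836 0 0 0 0 0;.967 -.836 0 0 0 0 0;.967 -.836 0 0 0 0 0;.967 -.836 0 0 0 0 0;.967 -.836 0 0 0 0 0;.967 -.836 0 0 0 0 0'
python3 -m creep '0 0 .2 0 0 1 0;0 0 .2 0 0 1 0;0 0 .2 0 0 1 0;0 0 .2 0 0 1 0;0 0 .2 0 0 1 0;0 0 .2 0 0 1 0;0 0 .2 0 0 1 0;0 0 .2 0 0 1 0'
python3 -m creep '0 0 .2 0 0 1 0;0 0 .2 0 0 1 0;0 0 .2 0 0 1 0;0 0 .2 0 0 1 0;0 0 .2 0 0 0 0;0 0 0 0 0 0 0;0 0 0 0 0 0 0;0 0 0 0 0 0 0'
python3 - <<'E'
from h import *
o=get_obs(); im=get_image("wrist"); save(im,"w0.png")
print(o["q"],o["position"],R.from_quat(o["tcp_rot"]).as_matrix().round(3))
E
```

```text
time: 1.25
position: [0.3216, -0.3054, 0.2314]
tcp_rot: [0.974, 0.224, 0.0, 0.0]
wrist_force: [-0.2, 0.4, 0.2]
gripper_width: 0.0001
grip_force: 0.0
time: 2.25
position: [0.402, -0.1174, 0.2314]
tcp_rot: [0.974, 0.225, 0.0, 0.0]
wrist_force: [-0.5, -0.6, 0.3]
gripper_width: 0.0001
grip_force: 0.0
time: 3.25
position: [0.4825, 0.0705, 0.2313]
tcp_rot: [0.974, 0.225, -0.0, 0.0]
wrist_force: [-1.0, 0.3, -0.4]
gripper_width: 0.0001
grip_force: 0.0
time: 4.25
position: [0.4822, 0.0697, 0.1992]
tcp_rot: [0.981, -0.193, -0.0, 0.0]
wrist_force: [0.1, -0.0, 0.5]
gripper_width: 0.0002
grip_force: 0.0
time: 5.25
position: [0.4825, 0.0694, 0.1795]
tcp_rot: [0.92, -0.391, 0.0, -0.0]
wrist_force: [-0.6, -0.5, 0.0]
gripper_width: 0.0001
grip_force: 0.0
[-1.00671331e-01  3.19923353e-01  1.55388105e+00  1.13294460e-05
  1.26751898e+00  2.27340208e+00] [0.48248221 0.06936386 0.17946353] [[ 0.694 -0.72   0.   ]
 [-0.72  -0.694 -0.   ]
 [ 0.    -0.    -1.   ]]
```

View pics/w0.png

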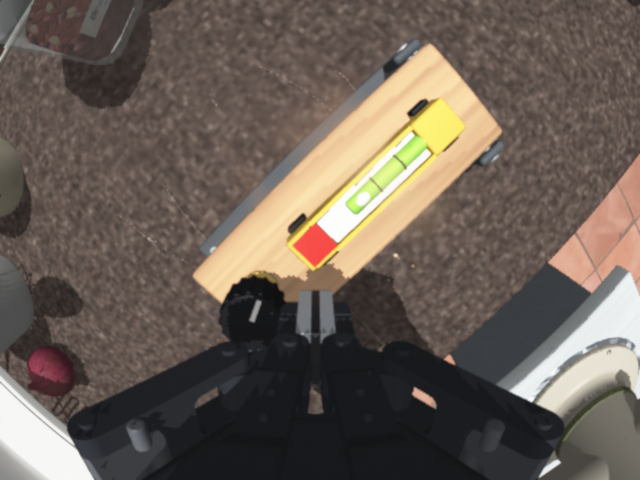

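The wrist view shows the red pad at (315,245), the bubble at the vial's knob end around (362,200), the black lines near (370,190) and (393,170), and the knob at (252,310).

```bash
cat >> h.py <<'E'
def blob(m,box=None):
    m=m.astype(np.uint8)
    if box is not None:
        z=np.zeros_like(m); z[box[1]:box[3],box[0]:box[2]]=1; m=m&z
    n,l,s,c=cv2.connectedComponentsWithStats(m); i=1+np.argmax(s[1:,4]); return c[i],s[i],l==i
def chans(im):
    p=im["pixels"].astype(int); return p[...,0],p[...,1],p[...,2]
E
python3 - <<'E'
from h import *
o=get_obs(); im=get_image("wrist"); r,g,b=chans(im)
c,s,m=blob((r>170)&(g<70)&(b<70)); print(c,s); P=wonz(im,o,*c,.088); print("pad",P)
y,x=np.nonzero((r>200)&(g>150)&(b<90)&(np.arange(480)[:,None]<150))
c2=(x.mean(),y.mean()); print("yellow end",c2,wonz(im,o,*c2,.08))
k,s,m=blob(np.max(im["pixels"],2)<45,(215,275,290,345)); print(k,s)
print("knob top",wonz(im,o,252,308,.122), wonz(im,o,*k,.122))
e=P-o["position"]; M=R.from_quat(o["tcp_rot"]).as_matrix(); print("shift tool mm",(M.T@e*1000).round(1))
E
```

```text
Traceback (most recent call last):
  File "h.py", line 25, in blob
    n,l,s,c=cv2.connectedComponentsWithStats(m); i=1+np.argmax(s[1:,4]); return c[i],s[i],l==i
                                                     ~~~~~~~~~^^^^^^^^^
ValueError: attempt to get argmax of an empty sequence
```

```bash
python3 - <<'E'
from h import *
o=get_obs(); im=get_image("wrist"); r,g,b=chans(im)
print(im["pixels"][245,315],im["pixels"][125,440],im["pixels"][310,240])
c,s,m=blob((r>130)&(g<.4*r)&(b<.4*r),(250,180,400,300)); print(c,s); P=wonz(im,o,*c,.088); print("pad",P)
y,x=np.nonzero((r>180)&(g>130)&(b<.45*r)&(np.arange(480)[:,None]<155)&(np.arange(640)>400))
c2=(x.mean(),y.mean()); print("yellow end",c2,wonz(im,o,*c2,.08))
print("knob top",wonz(im,o,252,308,.122))
e=P-o["position"]; M=R.from_quat(o["tcp_rot"]).as_matrix(); print("shift tool mm",(M.T@e*1000).round(1))
E
```

```text
[248  76  72] [253 241 116] [22 23 24]
[314.91285403 244.66448802] [294 225  43  41 918]
pad [0.4825186  0.07012251 0.088     ]
yellow end (np.float64(439.9796875), np.float64(129.3453125)) [ 0.47660555 -0.04435031  0.08      ]
knob top [0.48961603 0.11856563 0.122     ]
shift tool mm [-0.5 -0.6 91.4]
```

```bash
python3 -m creep '0 0 1 0 0 0 0;0 0 1 0 0 0 0;0 0 1 0 0 0 0;0 0 1 0 0 0 0;0 0 .4 0 0 0 0;0 0 .1 0 0 0 0;0 0 .1 0 0 0 0;0 0 0 0 0 0 0'
python3 -m creep '0 0 .1 0 0 0 0;0 0 .1 0 0 0 0;0 0 .1 0 0 0 0;0 0 0 0 0 0 0;0 0 0 0 0 0 0;0 0 0 0 0 0 0;0 0 0 0 0 0 0;0 0 0 0 0 0 0'
```

```text
time: 6.4
position: [0.4826, 0.0693, 0.0877]
tcp_rot: [0.92, -0.391, 0.0, -0.0]
wrist_force: [-0.4, -0.2, 0.4]
gripper_width: 0.0003
grip_force: 0.0
time: 7.4
position: [0.4825, 0.0693, 0.0814]
tcp_rot: [0.92, -0.391, 0.0, -0.0]
wrist_force: [1.1, 1.7, 2.7]
gripper_width: 0.0005
grip_force: 1.4
```

```bash
python3 -m creep '0 0 .1 0 0 0 0;0 0 .1 0 0 0 0;0 0 .1 0 0 0 0;0 0 0 0 0 0 0;0 0 0 0 0 0 0;0 0 0 0 0 0 0;0 0 0 0 0 0 0;0 0 0 0 0 0 0'
```

```text
time: 8.4
position: [0.4825, 0.0694, 0.0754]
tcp_rot: [0.92, -0.391, 0.0, -0.0]
wrist_force: [0.4, 3.1, 3.6]
gripper_width: 0.0001
grip_force: 2.4
```

```bash
python3 -m creep '0 0 .1 0 0 0 0;0 0 .1 0 0 0 0;0 0 .05 0 0 0 0;0 0 0 0 0 0 0;0 0 0 0 0 0 0;0 0 0 0 0 0 0;0 0 0 0 0 0 0;0 0 0 0 0 0 0'
```

```text
time: 9.4
position: [0.4827, 0.0696, 0.0729]
tcp_rot: [0.92, -0.391, 0.001, -0.0]
wrist_force: [-8.0, 5.1, 34.7]
gripper_width: 0.0002
grip_force: 17.4
```

```bash
python3 -m creep '0 0 -.02 0 0 0 0;0 0 0 0 0 0 0;0 0 0 0 0 0 0;0 0 0 0 0 0 0;0 0 0 0 0 0 0;0 0 0 0 0 0 0;0 0 0 0 0 0 0;0 0 0 0 0 0 0'
python3 -m creep '0 0 0 0 0 0 0;0 0 0 0 0 0 0;0 0 0 0 0 0 0;0 0 0 0 0 0 0;0 0 0 0 0 0 0;0 0 0 0 0 0 0;0 0 0 0 0 0 0;0 0 0 0 0 0 0'
python3 - <<'E'
from h import *
o=get_obs(); im=get_image("wrist"); np.save("w1.npy",im["pixels"]); save(im,"w1.png",(300,60,460,200),5)
print(o["position"],o["wrist_force"])
E
```

```text
time: 10.4
position: [0.4827, 0.0695, 0.073]
tcp_rot: [0.92, -0.391, 0.001, -0.0]
wrist_force: [-7.6, 4.0, 31.6]
gripper_width: -0.0001
grip_force: 15.7
time: 11.4
position: [0.4827, 0.0696, 0.073]
tcp_rot: [0.92, -0.391, 0.001, -0.0]
wrist_force: [-7.4, 4.5, 31.3]
gripper_width: -0.0002
grip_force: 15.7
[0.48270668 0.0695902  0.0729642 ] [-7.38431148  4.50919829 31.29790978]
```

View pics/w1.png

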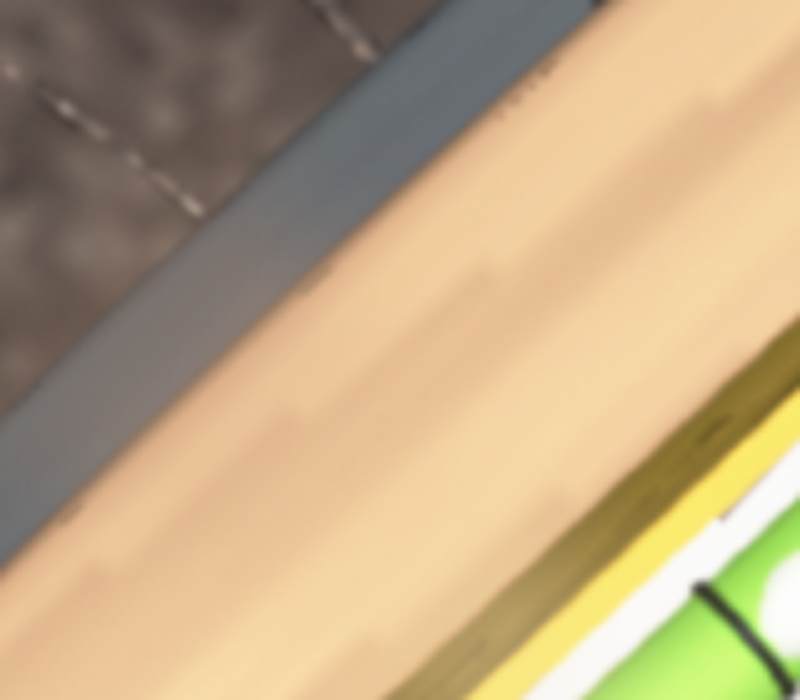

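My crop was too far up and left. It shows one line at about (449,188) and the bubble starting just on the hinge side of it, so I'll re-crop the same frame.

```bash
python3 - <<'E'
import numpy as np,cv2
p=np.load("w1.npy")[100:240,400:560]; cv2.imwrite("pics/w1b.png",cv2.resize(p,None,fx=5,fy=4.2 and 5,interpolation=cv2.INTER_CUBIC)[:600,:,::-1])
E
```

```text
(no output)
```

View pics/w1b.png

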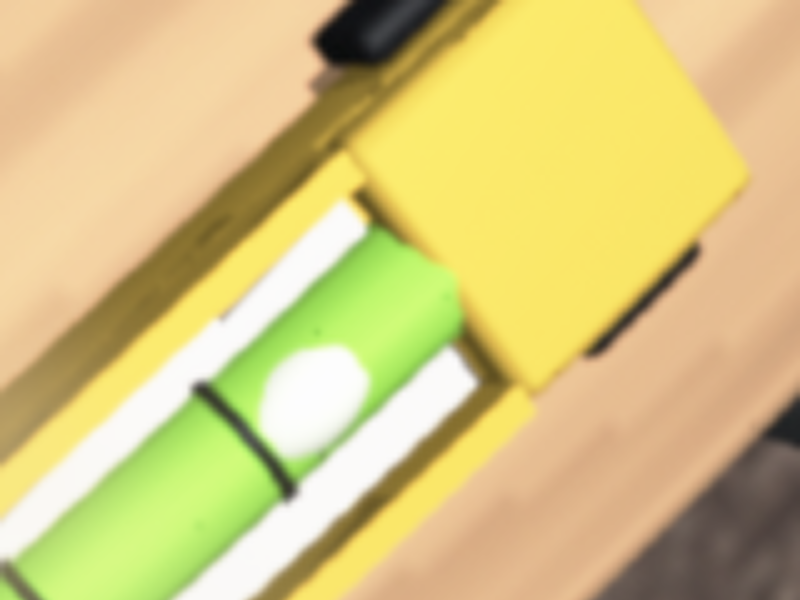

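```bash
cat >> h.py <<'E'
def bub(o,im,pad,draw=None):
    "bubble and black lines along board, mm from the pad towards hinge"
    hz=pad[2]-.003
    ax=np.array([-.052,-.9986,0.])
    p=im["pixels"]; r,g,b=[p[...,i].astype(float) for i in range(3)]
    # sample top view of vial by projecting a grid
    s=np.arange(30,110,.25)/1000; w=np.arange(-6,6.1,.5)/1000
    M=R.from_quat(o["tcp_rot"]).as_matrix(); T=np.array(im["T_tool_cam"]); K=im["K"]
    perp=np.array([-ax[1],ax[0],0])
    X=np.array(pad)[None,None]*[1,1,0]+[0,0,hz]+s[None,:,None]*ax+w[:,None,None]*perp
    Y=((X-o["position"])@M-T[:3,3])@T[:3,:3]
    rho=np.linalg.norm(Y[...,:2],axis=-1); th=np.arctan2(rho,Y[...,2])
    u=K[0,2]+K[0,0]*th*Y[...,0]/rho; v=K[1,2]+K[1,1]*th*Y[...,1]/rho
    S=cv2.remap(p,u.astype(np.float32),v.astype(np.float32),cv2.INTER_CUBIC)
    if draw: cv2.imwrite(draw,cv2.resize(S,None,fx=2.4,fy=6)[...,::-1])
    return s*1000,S
E
python3 - <<'E'
from h import *
o=get_obs(); im=get_image("wrist")
for u,v in [(449.6,188),(463,180.4),(409,216),(522,117)]: 
    X=wonz(im,o,u,v,.068); print(X, np.hypot(*(X-[.4825,.0701,0])[:2])*1000)
s,S=bub(o,im,[.4825,.0701,.073],"pics/strip.png")
E
```

```text
[ 0.47884054 -0.00758828  0.068     ] 77.77442111320887
[ 0.47696215 -0.0142553   0.068     ] 84.53687863827346
[0.48268345 0.01338981 0.068     ] 56.71048914311049
[ 0.47773541 -0.05491321  0.068     ] 125.10396971631386
```

View pics/strip.png

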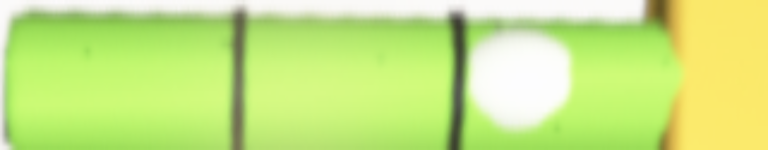

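The strip puts the lines at 25.0 and 47.6 mm from its start and the bubble centre at 54.2, so the bubble sits about 18 mm towards the hinge. That is more than I expected, so I'll press more lightly to check settling and the effect of force.

```bash
cat >> h.py <<'E'
def readbub(pad=[.4825,.0701,.073]):
    o=get_obs(); im=get_image("wrist"); s,S=bub(o,im,pad); S=S.astype(int)
    mid=S[8:17]; w=((mid[...,2]>150)&(mid[...,0]>200)).mean(0); bb=np.nonzero((w>.5)&(s>34)&(s<98))[0]
    d=mid.max(2).mean(0); L=[s[i] for i in range(3,len(s)-3) if d[i]<150 and d[i]==d[i-3:i+4].min()]
    print("bubble",s[bb].min() if len(bb) else None,s[bb].max() if len(bb) else None,"lines",L,"F",np.round(o["wrist_force"],1),"z",o["position"][2])
E
python3 -c 'from h import *;readbub()'
python3 -m creep '0 0 -.04 0 0 0 0;0 0 -.035 0 0 0 0;0 0 0 0 0 0 0;0 0 0 0 0 0 0;0 0 0 0 0 0 0;0 0 0 0 0 0 0;0 0 0 0 0 0 0;0 0 0 0 0 0 0'
python3 -m creep '0 0 0 0 0 0 0;0 0 0 0 0 0 0;0 0 0 0 0 0 0;0 0 0 0 0 0 0;0 0 0 0 0 0 0;0 0 0 0 0 0 0;0 0 0 0 0 0 0;0 0 0 0 0 0 0'
python3 -c 'from h import *;readbub()'
```

```text
bubble 79.0 89.25 lines [np.float64(54.75), np.float64(77.75)] F [-7.9  4.8 31.1] z 0.07298641909674078
time: 12.55
position: [0.4826, 0.0695, 0.0734]
tcp_rot: [0.92, -0.391, 0.001, -0.0]
wrist_force: [-3.2, 3.9, 19.6]
gripper_width: -0.0003
grip_force: 9.5
time: 13.55
position: [0.4826, 0.0695, 0.0734]
tcp_rot: [0.92, -0.391, 0.001, -0.0]
wrist_force: [-2.8, 4.9, 18.6]
gripper_width: 0.0001
grip_force: 9.5
bubble 78.5 87.25 lines [np.float64(54.75), np.float64(77.5)] F [-2.8  4.9 18.6] z 0.07343590213075954
```

```bash
python3 -m creep '0 0 -1 0 0 0 0;0 0 -1 0 0 -1 0;0 0 -1 0 0 -1 0;0 0 -1 0 0 -1 0;0 0 -1 0 0 -1 0;0 0 0 0 0 -1 .8;0 0 0 0 0 -1 .8;0 0 0 0 0 -1 .8'
python3 -m creep '0 0 0 0 0 -1 .8;0 0 0 0 0 -1 .8;0 0 0 0 0 -1 .8;0 0 0 0 0 -1 .8;0 0 0 0 0 -1 .8;0 0 0 0 0 -1 .8;0 0 0 0 0 -1 .8;0 0 0 0 0 -1 .8'
python3 -m creep '0 0 0 0 0 -1 .8;0 0 0 0 0 -1 .8;0 0 0 0 0 -1 .8;0 0 0 0 0 -1 .8;0 0 0 0 0 -1 .8;0 0 0 0 0 -1 .8;0 0 0 0 0 -1 .8;0 0 0 0 0 -1 .8'
python3 - <<'E'
from h import *
o=get_obs(); im=get_image("wrist"); save(im,"w2.png"); np.save("w2.npy",im["pixels"])
print(o["q"],o["position"],R.from_quat(o["tcp_rot"]).as_matrix().round(3))
E
```

```text
time: 14.6
position: [0.4819, 0.0689, 0.1716]
tcp_rot: [0.999, -0.034, -0.001, 0.0]
wrist_force: [-0.6, -0.5, -0.3]
gripper_width: 0.0542
grip_force: 0.0
time: 15.6
position: [0.4819, 0.0689, 0.1715]
tcp_rot: [0.927, 0.376, -0.001, -0.0]
wrist_force: [0.7, -0.0, -1.3]
gripper_width: 0.0684
grip_force: 0.0
time: 16.6
position: [0.4819, 0.0689, 0.1715]
tcp_rot: [0.694, 0.72, -0.001, -0.0]
wrist_force: [0.3, -0.8, 1.1]
gripper_width: 0.0684
grip_force: 0.0
[-1.01191549e-01  3.28540962e-01  1.56665074e+00 -1.06993993e-03
  1.24839703e+00 -1.38077526e-01] [0.48188822 0.06891136 0.17153299] [[-0.037  0.999 -0.002]
 [ 0.999  0.037 -0.001]
 [-0.001 -0.002 -1.   ]]
```

View pics/w2.png

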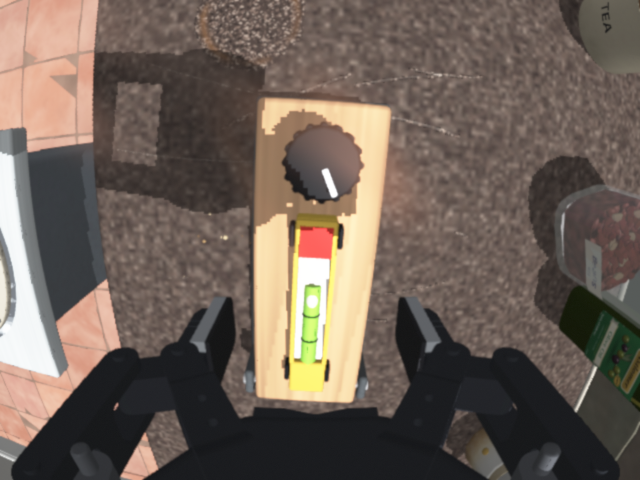

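The knob's fluted top is centred at (323,163). Its white pointer leans about 20° counterclockwise from the hinge direction.

```bash
python3 - <<'E'
from h import *
o=get_obs(); im=get_image("wrist"); p=im["pixels"]
m=(p.max(2)<95)&((p.max(2).astype(int)-p.min(2))<45)
c,s,mk=blob(m,(275,115,372,208)); cs=max(cv2.findContours(mk.astype(np.uint8),0,2)[0],key=cv2.contourArea)
(cx,cy),rad=cv2.minEnclosingCircle(cs); print((cx,cy),rad,s)
M=R.from_quat(o["tcp_rot"]).as_matrix()
for u,v in[(cx,cy),(323,163)]:
    X=wonz(im,o,u,v,.122); print(X,"tool shift mm",(M.T@(X-o["position"])*1000).round(1))
a,b=wonz(im,o,cx-rad,cy,.122),wonz(im,o,cx+rad,cy,.122); print("diam",np.linalg.norm(a-b))
r,g,b=chans(im); c,s,_=blob((r>130)&(g<.4*r)&(b<.4*r),(270,210,360,280)); print("pad",wonz(im,o,*c,.0825),s)
E
```

```text
(317.71099853515625, 168.7110137939453) 39.00495147705078 [ 282  137   68   67 1660]
[0.48159893 0.12301475 0.122     ] tool shift mm [54.1  2.  49.5]
[0.48421461 0.12613415 0.122     ] tool shift mm [57.1  4.8 49.5]
diam 0.040731993432721346
pad [0.48152145 0.0698838  0.0825    ] [300 227  33  30 643]
```

```bash
python3 -m creep '.957 .075 0 0 0 0 .8;.957 .075 0 0 0 0 .8;.957 .075 0 0 0 0 .8;0 0 .9 0 0 0 .8;0 0 1 0 0 0 .8;0 0 1 0 0 0 .8;0 0 1 0 0 0 .8;0 0 .2 0 0 0 .8'
python3 -m creep '0 0 0 0 0 0 .3;0 0 0 0 0 0 .3;0 0 0 0 0 0 .3;0 0 0 0 0 0 .3;0 0 0 0 0 0 .3;0 0 0 0 0 0 .3;0 0 0 0 0 0 .3;0 0 0 0 0 0 .3' 40
```

```text
time: 17.7
position: [0.4842, 0.1266, 0.089]
tcp_rot: [0.696, 0.718, -0.001, -0.001]
wrist_force: [0.4, 0.1, -0.2]
gripper_width: 0.0682
grip_force: 0.0
time: 18.7
position: [0.4845, 0.127, 0.0902]
tcp_rot: [0.695, 0.719, -0.0, -0.0]
wrist_force: [-5.0, -0.3, -0.1]
gripper_width: 0.0393
grip_force: 40.2
```

```bash
python3 -m creep '0 0 0 0 0 1 .3;0 0 0 0 0 1 .3;0 0 0 0 0 1 .3;0 0 0 0 0 1 .3;0 0 0 0 0 1 .3;0 0 0 0 0 1 .3;0 0 0 0 0 1 .3;0 0 0 0 0 1 .3'
python3 -m creep '0 0 0 0 0 1 .3;0 0 0 0 0 1 .3;0 0 0 0 0 1 .3;0 0 0 0 0 1 .3;0 0 0 0 0 1 .3;0 0 0 0 0 1 .3;0 0 0 0 0 1 .3;0 0 0 0 0 1 .3'
python3 -m creep '0 0 0 0 0 1 .3;0 0 0 0 0 1 .3;0 0 0 0 0 1 .3;0 0 0 0 0 1 .3;0 0 0 0 0 0 .3;0 0 0 0 0 0 .8;0 0 0 0 0 0 .8;0 0 0 0 0 0 .8'
python3 -c 'from h import *;o=get_obs();print(R.from_quat(o["tcp_rot"]).as_matrix().round(3),o["q"])'
```

```text
time: 19.7
position: [0.4835, 0.127, 0.0897]
tcp_rot: [0.928, 0.373, -0.002, -0.001]
wrist_force: [-6.7, 1.0, -1.0]
gripper_width: 0.0392
grip_force: 41.0
time: 20.7
position: [0.4836, 0.1275, 0.0896]
tcp_rot: [0.999, -0.037, -0.002, -0.001]
wrist_force: [-5.4, 2.7, -1.5]
gripper_width: 0.0391
grip_force: 41.8
time: 21.7
position: [0.4855, 0.1268, 0.0906]
tcp_rot: [0.97, -0.242, 0.001, -0.0]
wrist_force: [-0.2, -0.3, -0.6]
gripper_width: 0.0683
grip_force: 0.0
[[ 0.883 -0.47   0.002]
 [-0.47  -0.883 -0.   ]
 [ 0.001 -0.001 -1.   ]] [ 1.92360431e-02  4.53634470e-01  1.64143346e+00 -1.63449984e-04
  1.04497437e+00  2.07921074e+00]
```

```bash
python3 -m creep '0 0 -1 0 0 0 .8;0 0 -1 0 0 0 .8;0 0 -.5 0 0 0 .8;.395 .867 0 0 0 0 0;.395 .867 0 0 0 0 0;.395 .867 0 0 0 0 0;0 0 1 0 0 0 0;0 0 1 0 0 0 0'
python3 -m creep '0 0 .8 0 0 0 0;0 0 .1 0 0 0 0;0 0 .1 0 0 0 0;0 0 .1 0 0 0 0;0 0 .05 0 0 0 0;0 0 0 0 0 0 0;0 0 0 0 0 0 0;0 0 0 0 0 0 0'
```

```text
time: 22.7
position: [0.4815, 0.0695, 0.0997]
tcp_rot: [0.97, -0.243, 0.0, -0.0]
wrist_force: [0.2, -0.4, 0.2]
gripper_width: -0.0
grip_force: 0.0
time: 23.7
position: [0.4816, 0.0698, 0.0774]
tcp_rot: [0.97, -0.242, 0.0, -0.0]
wrist_force: [0.6, 1.5, 2.2]
gripper_width: 0.0003
grip_force: 1.2
```

```bash
python3 -m creep '0 0 .1 0 0 0 0;0 0 .05 0 0 0 0;0 0 0 0 0 0 0;0 0 0 0 0 0 0;0 0 0 0 0 0 0;0 0 0 0 0 0 0;0 0 0 0 0 0 0;0 0 0 0 0 0 0'
python3 -m creep '0 0 0 0 0 0 0;0 0 0 0 0 0 0;0 0 0 0 0 0 0;0 0 0 0 0 0 0;0 0 0 0 0 0 0;0 0 0 0 0 0 0;0 0 0 0 0 0 0;0 0 0 0 0 0 0'
python3 -c '
from h import *
readbub([.482,.07,.076]); o=get_obs(); im=get_image("wrist"); bub(o,im,[.482,.07,.076],"pics/strip2.png")'
```

```text
time: 24.7
position: [0.4818, 0.07, 0.0761]
tcp_rot: [0.97, -0.242, 0.001, -0.0]
wrist_force: [-5.4, 4.0, 24.1]
gripper_width: -0.0001
grip_force: 11.9
time: 25.7
position: [0.4818, 0.07, 0.076]
tcp_rot: [0.97, -0.242, 0.001, -0.0]
wrist_force: [-4.7, 2.0, 23.2]
gripper_width: -0.0003
grip_force: 11.9
bubble 66.75 77.25 lines [np.float64(55.75), np.float64(78.5)] F [-4.7  2.  23.2] z 0.07603572355457315
```

View pics/strip2.png

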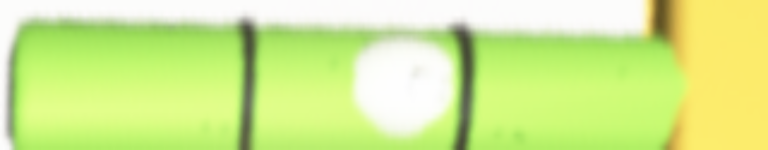

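The bubble is now 4.9 mm towards the hinge, at (402,85) in the strip against a line midpoint of about 354. I'll check its sensitivity to force with one lighter press.

```bash
python3 -m creep '0 0 -.05 0 0 0 0;0 0 -.03 0 0 0 0;0 0 0 0 0 0 0;0 0 0 0 0 0 0;0 0 0 0 0 0 0;0 0 0 0 0 0 0;0 0 0 0 0 0 0;0 0 0 0 0 0 0'
python3 -m creep '0 0 0 0 0 0 0;0 0 0 0 0 0 0;0 0 0 0 0 0 0;0 0 0 0 0 0 0;0 0 0 0 0 0 0;0 0 0 0 0 0 0;0 0 0 0 0 0 0;0 0 0 0 0 0 0'
python3 -c '
from h import *
readbub([.482,.07,.076])'
```

```text
time: 26.8
position: [0.4817, 0.0699, 0.0765]
tcp_rot: [0.97, -0.242, 0.001, -0.0]
wrist_force: [-1.7, 2.2, 11.2]
gripper_width: -0.0003
grip_force: 5.3
time: 27.8
position: [0.4817, 0.0699, 0.0765]
tcp_rot: [0.97, -0.242, 0.001, -0.0]
wrist_force: [-1.8, 1.9, 11.1]
gripper_width: -0.0001
grip_force: 5.3
bubble 64.25 74.75 lines [np.float64(56.0), np.float64(78.75)] F [-1.8  1.9 11.1] z 0.07653365893548714
```

```bash
python3 -m creep '0 0 -1 0 0 0 0;0 0 -1 0 0 0 0;0 0 -1 0 0 0 .8;0 0 -.15 0 0 0 .8;-.395 -.867 0 0 0 0 .8;-.395 -.867 0 0 0 0 .8;-.395 -.867 0 0 0 0 .8;0 0 0 0 0 0 .8'
python3 -m creep '0 0 1 0 0 0 .8;0 0 1 0 0 0 .8;0 0 .5 0 0 0 .8;0 0 0 0 0 0 .3;0 0 0 0 0 0 .3;0 0 0 0 0 0 .3;0 0 0 0 0 0 .3;0 0 0 0 0 0 .3' 40
```

```text
time: 28.85
position: [0.4845, 0.1275, 0.1378]
tcp_rot: [0.97, -0.242, -0.001, 0.0]
wrist_force: [1.0, -0.1, -0.2]
gripper_width: 0.0684
grip_force: 0.0
time: 29.85
position: [0.485, 0.1267, 0.089]
tcp_rot: [0.97, -0.242, 0.0, 0.0]
wrist_force: [-0.6, -2.6, -1.5]
gripper_width: 0.0394
grip_force: 40.2
```

```bash
python3 -m creep '0 0 0 0 0 1 .3;0 0 0 0 0 1 .3;0 0 0 0 0 1 .3;0 0 0 0 0 1 .3;0 0 0 0 0 .5 .3;0 0 0 0 0 0 .3;0 0 0 0 0 0 .8;0 0 0 0 0 0 .8'
python3 -m creep '0 0 0 0 0 0 .8;0 0 -1 0 0 0 .8;0 0 -1 0 0 0 .8;0 0 -.5 0 0 0 .8;0 0 0 0 0 0 0;0 0 0 0 0 0 0;0 0 0 0 0 0 0;0 0 0 0 0 0 0'
python3 -c '
from h import *
o=get_obs();M=R.from_quat(o["tcp_rot"]).as_matrix();print(M.round(3),o["q"][5],M.T@(np.array([.4818,.0699,.140])-o["position"])*50)'
```

```text
time: 30.85
position: [0.4852, 0.1272, 0.089]
tcp_rot: [0.887, -0.462, 0.0, -0.0]
wrist_force: [-0.1, -0.3, 0.1]
gripper_width: 0.068
grip_force: 0.0
time: 31.85
position: [0.4849, 0.1269, 0.1385]
tcp_rot: [0.887, -0.462, -0.0, 0.0]
wrist_force: [1.1, -0.6, 0.2]
gripper_width: 0.0003
grip_force: 0.0
[[ 0.573 -0.82  -0.001]
 [-0.82  -0.573  0.   ]
 [-0.     0.001 -1.   ]] 2.5509900978323987 [ 2.24659834  1.75745115 -0.07659344]
```

Turned by 27°. Back to the pad to press.

```bash
python3 -m creep '.75 .586 0 0 0 0 0;.75 .586 0 0 0 0 0;.75 .586 0 0 0 0 0;0 0 1 0 0 0 0;0 0 1 0 0 0 0;0 0 .7 0 0 0 0;0 0 .1 0 0 0 0;0 0 .1 0 0 0 0'
python3 -m creep '0 0 .1 0 0 0 0;0 0 .08 0 0 0 0;0 0 0 0 0 0 0;0 0 0 0 0 0 0;0 0 0 0 0 0 0;0 0 0 0 0 0 0;0 0 0 0 0 0 0;0 0 0 0 0 0 0'
```

```text
time: 32.85
position: [0.4821, 0.0699, 0.0811]
tcp_rot: [0.887, -0.462, 0.0, -0.0]
wrist_force: [-1.3, 0.8, 0.4]
gripper_width: 0.0
grip_force: 0.5
time: 33.85
position: [0.4822, 0.07, 0.0774]
tcp_rot: [0.887, -0.462, 0.0, -0.0]
wrist_force: [0.7, 4.4, 5.2]
gripper_width: 0.0001
grip_force: 2.7
```

```bash
python3 -m creep '0 0 .05 0 0 0 0;0 0 0 0 0 0 0;0 0 0 0 0 0 0;0 0 0 0 0 0 0;0 0 0 0 0 0 0;0 0 0 0 0 0 0;0 0 0 0 0 0 0;0 0 0 0 0 0 0'
python3 -m creep '0 0 0 0 0 0 0;0 0 0 0 0 0 0;0 0 0 0 0 0 0;0 0 0 0 0 0 0;0 0 0 0 0 0 0;0 0 0 0 0 0 0;0 0 0 0 0 0 0;0 0 0 0 0 0 0'
python3 -c '
from h import *
readbub([.482,.07,.077])'
```

```text
time: 34.85
position: [0.4823, 0.0701, 0.0771]
tcp_rot: [0.887, -0.462, 0.001, -0.0]
wrist_force: [-1.6, 3.8, 13.8]
gripper_width: 0.0001
grip_force: 6.6
time: 35.85
position: [0.4823, 0.0701, 0.0771]
tcp_rot: [0.887, -0.462, 0.001, -0.0]
wrist_force: [-1.3, 4.2, 13.1]
gripper_width: 0.0
grip_force: 6.6
bubble 61.25 71.75 lines [np.float64(55.0), np.float64(77.75)] F [-1.3  4.2 13.1] z 0.0771191573764726
```

The bubble is centred (66.5 mm against a line midpoint of 66.4) with 13 N held. The pad height of 77.1 mm matches the level being fully home, so I'm handing in.

```bash
python3 -c '
from h import *
readbub([.482,.07,.077]); print(close_job())'
```

```text
bubble 61.25 71.5 lines [np.float64(55.0), np.float64(77.75)] F [-1.   4.4 13.1] z 0.07709790257323498
the job is handed in; nothing more can be done
None
```

I handed the job in at about 36 s with the level pressed home, the knob turned about 2.6 rad clockwise, and the bubble centred to within about 0.1 mm while the gripper holds the red pad at about 13 N. The foot gives slightly under load, so the bubble is centred for this press and would drift about 0.2 mm per newton. The mug, onion, tin and salt were left alone, and no verdict has come back.

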